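Close the router's port with its click cap

ROBOT

A 6-joint arm with a two-finger parallel gripper is mounted at the origin on the work surface. World frame = base frame: x ahead of the robot, y to its left, z up, the work surface at z = 0. Lengths are in m, angles in rad, forces in N, time in s.
With the tool pointing down it reaches from about 0.275 to 0.825 m from the base axis. Payload 5.2 kg.
Tool frame: the origin (TCP) lies at the very end of the fingers, on their centre line; the grasp point (between the pads) lies 19 mm behind it (grasp_offset is the distance from the TCP to the grasp point, in m); z points along the fingers, y is the line along which they close (so a half turn about z gives the same grasp; the last joint's range is limited). The gripper opens to 93 mm and grips with 3 to 60 N. Pads are 15 mm wide; open, the fingers measure 128 mm over their backs; the gripper's body (75 mm by 188 mm) begins 65 mm behind the grasp point.
Start: joints at [1.138, 0.259, 1.535, -0, 1.348, -0.203], TCP at [0.125, 0.536, 0.219] pointing down, gripper open.
Joint ranges: [-3.14, 3.14], [-0.91, 2.08], [0.19, 2.58], [-1.22, 4.36], [0.22, 2.71], [-3.12, 3.12]. Speed limits (rad/s): [2.57, 2.57, 3.14, 3.14, 3.14, 3.14].

INTERFACE

Orientations are given as a 3x3 rotation matrix whose columns are the frame's x, y, z axes.
In Python, from bench import * gives the robot as it stands.
- The arm moves only by the tool jog_arm, never from a script. Its argument "rows" is a list that holds one entry, the list of rows, each a list of 5 numbers: the shift along the tool's x, y, z scaled (see below), then the turn about the tool's z scaled (see below), then the opening, from -1 (shut) to 1 (fully open), so that 0 is half open. In form: [[[tx, ty, tz, roll, gripper], ...]]. A call has 1 to 5 rows; each row shifts and turns the commanded pose from where the row before left it, along the tool's axes as they then stand; what a row does not reach is not made up. The controller multiplies each number of a shift by 1000 mm and each number of a turn by 60 degrees. A row lasts 1/10 s, in which the tool goes at most 50 mm and 8.59 degrees, less where a joint would pass 70% of its speed; a pose out of reach is approached as far as the arm can. A call with a number of a shift or a turn outside -1 to 1 is refused whole. A call with a gripper value outside its range is refused whole. The fingers move at their own pace and stop on an object; "squeeze" is the grip in N (left out, the last holds). Time passes only in rows, so rows that do not move let the fingers close. It gives the time, the measured TCP pose, the force, the opening and the grip force at its end, in the units of the state.
- observe(): the state, without advancing time (a new reading comes with each control period).
- read_camera(name): name is "scene" or "top" or "wrist"; returns a dict with "pixels" (480x640x3 uint8, red, green, blue), "intrinsics" (3x3 intrinsics, pixels), "distortion" ([k1, k2, p1, p2, k3] as OpenCV has them; the pictures are not rectified), "rvec" (rotation vector, rad) and "tvec" (3), from world to camera coordinates, as OpenCV has them. Camera axes: x right, y down, z forward; pixel columns grow to the right and rows downward; lengths in m; the calibration is good to about 2 mm. A picture is of the moment at which its call begins. There is no depth.
- close_job(): hands the job in; it is judged then, once.
Trained networks look in a picture, given as the dict that the camera call returned (one of the last four; its "shot" number tells which), for a name from the list of things; names that differ only in an ending like _2 or _b are one class to them, and where a whole thing is asked for, a point or a joint stands for the part that bears it (a point fixed in the world has none). Each returns a list of dicts, best first, with "conf" (0 to 1); they miss things now and then, are a little off and sometimes report something else, mostly with a low value. They report only what shows in the picture. A call takes as long as a camera call. They do not tell look-alikes from the thing itself.
- trace(thing, picture): "pixels" (480x640 bool, what is visible of it) and "bbox" ([left, top, width, height] in pixels, round what is visible of it).
The state is a dict: "time_s": time; "q": joint angles; "joint_velocities": joint speeds; "joint_torque": joint torques, N m; "tcp_pos": TCP position; "tcp_rot": TCP orientation; "ft_force": force on the tool from outside, world axes, zero at the start; "ft_torque": the same for the moment, N m; "opening": finger opening in m; "grip_force": force on a finger pad.
Only numpy, scipy, OpenCV 4.12 (cv2) and the standard library are available. Lean on these libraries where they do the work, as an engineer would, in place of code of your own. Each camera call takes 0.05 s, during which the arm holds its last target. There are 200 camera calls.

TASK

Fit the loose click cap over the square stem on top of the router, down onto its sealing ring, and turn it clockwise until its ratchet clicks: one click, two at the most. Press gently, never hard enough to crush the sprung ring; leave the cap seated upright on the port and let go of it, and leave the other things on the table where they are.

Things in the scene. Friction and masses are not known exactly. Their poses are not given: they have to be found in the camera images.
- cap: foot of the loose click cap (whole cap about 200 g, 54 mm high, stands upright on the table): grey block 44 x 44 x 18 mm with a square socket from below, 27 x 27 mm, 16.5 mm deep, widened to 30 x 30 mm in its lowest 3 mm. Origin: centre of the underside; z up, x, y along the sides of foot and socket
- cap_grip (a point): place to grip the cap: on its axis, 48 mm above its underside, in the black upright grip bar, which is 48 mm long (along this x), 16 mm thick (along this y) and spans 26 to 54 mm above the underside. It is one piece with the flange below, so fingertips must stay above 26 mm. It starts in line with the foot (same x axis)
- cap_flange (a point): centre of the top of the cap's black round flange (60 mm wide, 18 to 26 mm above the underside), which turns with the bar. Bar and foot turn as one up to 0.2-0.4 N m; there the bar jumps clockwise on the foot with a click: torque rises over 0.1 rad, rattles, then drops. Each click is 0.24 rad: the bar rests 0.24 rad from the foot's x after one, 0.48 after two; a third comes past 0.6
- stem: steel square stem upright on the router, 24 x 24 mm for its lower 12 mm, then 20 x 20 mm to its top at 15 mm. Origin: on its axis at its bottom, level with the free top of the sealing ring; z up, x, y along its sides (any quarter turn fits the socket). Turns clockwise, drag about 0.1 N m under the cap, to a hard stop hidden 0.3 to 1.7 rad from the start; stays where left
- seal (a joint): how far (m) the sprung grey sealing ring around the stem's foot is pressed down: 0 free, 0.006 at its stop; 5 N per mm. The cap's foot comes to rest on it. 68 mm in diameter, its free top 52 mm above the table, level with the stem's origin and 5.5 mm above the rim around it. Over 25 N harms it
- router: black router fixed to the table, 160 x 240 x 45 mm, four antennas folded flat towards its far side, ribs 3 mm high on top at both sides, 48 mm or more from the port's axis. Origin: centre of the underside; x towards the antennas. Seal and stem are 20 mm to -x of its centre
- disc: bystander: plain black disc, 40 mm in diameter, 14 mm high, loose on the table; origin at its underside
- brick: bystander: black power adapter, 50 x 80 x 30 mm with a 15 mm stub, loose; origin at its underside
- antenna: bystander: spare black antenna, 170 mm long, 16 mm high, lying along its x; origin at its underside
- mug: bystander: white mug, 80 mm in diameter, 90 mm high; origin at its underside
- screwdriver: bystander: screwdriver, 180 mm long, lying along its x
- tweezers: bystander: dark steel tweezers, 120 mm long, 6 mm high, lying along their x
- jar: bystander: glass screw jar, 52 mm in diameter, 60 mm high; origin at its underside
Mind the look-alikes: they are no part of the job. Several things have the shape of the cap; the one meant has the colours described above.

How it is judged:
By the outcome, as a careful person would: the job done as asked, in the order asked, and still so for the second after the job is handed in, with the robot touching nothing.
It also fails if it takes over 72 s, if anything falls off the work surface, if the arm or the gripper's body presses on something with over 40 N, if the wrist force passes 120 N, or if a joint passes its speed limit or range.

## Working session

There is one attempt and no reset: what is moved stays moved. The work goes in short steps, Python scripts to look and compute and a tool call to move; the robot and the scene stay as the last step left them, time stands still between calls to the robot, and variables do not carry over. Pictures are saved under pics/ and viewed, at most 10 in all, crops included, and the job is handed in when it is done.

Besides the shell and the picture viewer there is one more tool, called by a JSON object that holds its "fn" and its "kwargs", one argument or row to a line. jog_arm: Moves the arm, as the interface text tells. Its arguments: {"type":"object","properties":{"rows":{"type":"array","items":{"type":"array","items":{"type":"array","items":{"type":"number"}}}},"squeeze":{"type":"number"}},"required":["rows"]}

```bash
mkdir -p pics; cat > h.py <<'E'
from bench import *
import numpy as np, cv2
def ray(p,uv):
    K,D=np.array(p["intrinsics"],float),np.array(p["distortion"],float)
    R=cv2.Rodrigues(np.array(p["rvec"],float))[0];t=np.array(p["tvec"],float).ravel()
    n=cv2.undistortPoints(np.array(uv,float).reshape(-1,1,2),K,D).reshape(-1,2)
    d=np.c_[n,np.ones(len(n))]@R
    return -R.T@t,d
def atz(p,uv,z):
    c,d=ray(p,uv);return c+d*((z-c[2])/d[:,2])[:,None]
def proj(p,X):
    return cv2.projectPoints(np.array(X,float).reshape(-1,1,3),np.array(p["rvec"],float),np.array(p["tvec"],float),np.array(p["intrinsics"],float),np.array(p["distortion"],float))[0].reshape(-1,2)
def save(n,im): cv2.imwrite(f"pics/{n}.png",cv2.cvtColor(im,cv2.COLOR_RGB2BGR))
E
python3 - <<'E'
from h import *
a=read_camera("top");b=read_camera("scene")
save("top",a["pixels"]);save("scene",b["pixels"])
for n,p in (("top",a),("scene",b)):
  for t in ("cap","cap_flange","stem","seal","router"):
    for r in trace(t,p):print(n,t,round(r["conf"],2),r["bbox"],r["pixels"].sum())
E
```

```text
top cap 0.94 [396.9, 257.4, 18.6, 19.8] 344
top cap 0.86 [376.0, 285.9, 22.1, 21.1] 370
top cap 0.69 [362.6, 240.2, 17.6, 23.2] 297
top cap_flange 0.92 [396.2, 258.4, 21.3, 21.4] 359
top cap_flange 0.76 [362.8, 242.2, 19.1, 20.8] 347
top stem 0.38 [272.6, 218.5, 11.6, 10.2] 85
top seal 0.74 [266.8, 212.2, 23.0, 20.0] 377
top router 0.9 [224.7, 135.3, 96.5, 110.6] 5418
scene cap 0.91 [194.6, 210.4, 25.5, 38.2] 566
scene cap 0.76 [187.4, 250.5, 26.1, 29.1] 589
scene cap 0.74 [235.2, 239.6, 28.1, 29.7] 542
scene cap_flange 0.87 [234.9, 240.0, 24.1, 27.7] 509
scene cap_flange 0.64 [188.0, 251.1, 26.6, 26.5] 558
scene cap_flange 0.64 [186.1, 212.0, 33.0, 28.7] 510
scene stem 0.47 [353.4, 204.5, 11.4, 10.6] 103
scene seal 0.58 [344.2, 202.4, 30.0, 19.3] 481
scene router 0.71 [303.1, 173.0, 179.2, 156.2] 7935
scene router 0.69 [196.7, 358.9, 56.6, 50.6] 2063
scene router 0.48 [268.8, 184.9, 45.1, 23.4] 247
```

View pics/top.png

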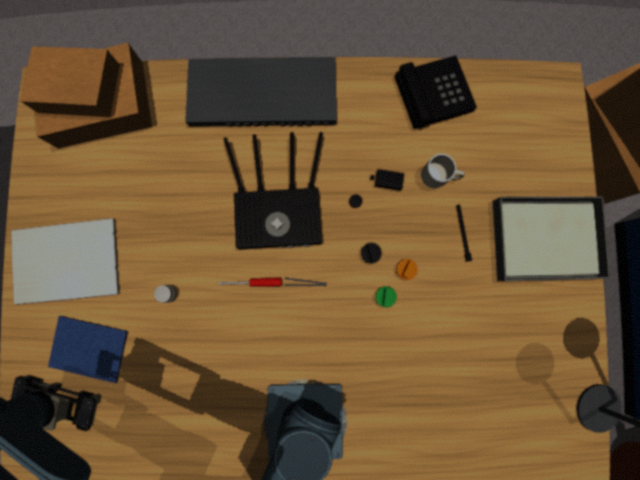

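View pics/scene.png

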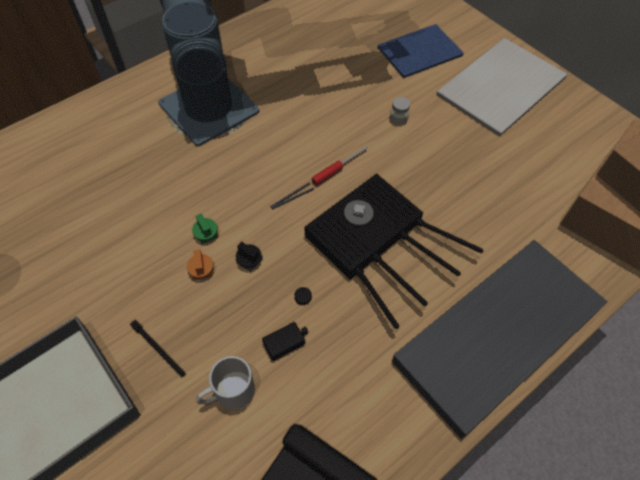

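Three candidates: black at top (371,252), scene (248,256); orange at top (406,268), scene (200,266); green at top (385,296), scene (205,229). The black one fits, with its black bar and flange. I'll confirm this, along with the grey foot, in one enlarged crop.

```bash
python3 - <<'E'
from h import *
a=read_camera("top");b=read_camera("scene")
A=a["pixels"][225:315,345:435];B=b["pixels"][205:295,175:265]
C=a["pixels"][195:255,245:305]
f=lambda x,s:cv2.resize(x,(s,s),interpolation=cv2.INTER_CUBIC)
save("crop",np.hstack([f(A,266),f(B,266),f(C,266)]))
for p in(a,b):
  for t,z in (("cap_flange",.026),("cap",.02),("stem",.06),("seal",.052),("jar",.03),("screwdriver",.01),("disc",.007)):
    for r in trace(t,p):
      m=np.argwhere(r["pixels"]).mean(0)[::-1]
      print(t,round(r["conf"],2),m.round(1),atz(p,m,z).round(4)[0])
print({k:np.round(v,3) for k,v in observe().items()})
w=read_camera("wrist");R=cv2.Rodrigues(np.array(w["rvec"]))[0];print((-R.T@np.ravel(w["tvec"])).round(3),R.round(2),w["intrinsics"])
E
```

```text
cap_flange 0.87 [406.1 268.8] [ 0.4193 -0.2886  0.026 ]
cap_flange 0.71 [385.6 296.9] [ 0.3417 -0.2284  0.026 ]
cap_flange 0.68 [371.1 252.2] [ 0.4672 -0.1907  0.026 ]
cap 0.83 [385.5 297. ] [ 0.3414 -0.2291  0.02  ]
cap 0.76 [406. 269.] [ 0.4188 -0.2896  0.02  ]
cap 0.66 [371.2 252.2] [ 0.4676 -0.192   0.02  ]
cap 0.57 [255.9 282.1] [0.3872 0.133  0.02  ]
cap 0.55 [308.4 283. ] [ 0.3833 -0.0136  0.02  ]
stem 0.66 [276.9 222.7] [0.5486 0.071  0.06  ]
seal 0.93 [277.6 223.7] [0.5469 0.0698 0.052 ]
seal 0.23 [277.2 223.2] [0.5485 0.071  0.052 ]
jar 0.76 [165.5 293. ] [0.3583 0.3851 0.03  ]
screwdriver 0.93 [257.1 282. ] [0.3876 0.1309 0.01  ]
disc 0.44 [355.6 200.5] [ 0.6192 -0.1522  0.007 ]
disc 0.18 [370.9 252.5] [ 0.4679 -0.1928  0.007 ]
cap_flange 0.94 [247.6 255. ] [ 0.4675 -0.1933  0.026 ]
cap_flange 0.86 [199.5 264.6] [ 0.4203 -0.2921  0.026 ]
cap_flange 0.59 [204.1 228.2] [ 0.3444 -0.2313  0.026 ]
cap 0.84 [205.2 228.8] [ 0.3438 -0.229   0.02  ]
cap 0.63 [200.2 265.7] [ 0.4202 -0.2915  0.02  ]
stem 0.72 [302.6 295.1] [ 0.6382 -0.167   0.06  ]
seal 0.73 [357.8 213.3] [0.5499 0.0
[... 254 characters left out ...]
oint_velocities': array([ 0.   , -0.001, -0.001, -0.002,  0.001, -0.   ]), 'joint_torque': array([-1.0000e-03, -4.3719e+01, -2.8431e+01,  7.2000e-02,  3.1000e-02,
       -0.0000e+00]), 'tcp_pos': array([0.125, 0.536, 0.219]), 'tcp_rot': array([[-0.974,  0.228,  0.   ],
       [ 0.228,  0.974,  0.   ],
       [-0.   ,  0.   , -1.   ]]), 'ft_force': array([ 0.292, -0.499, -0.95 ]), 'ft_torque': array([ 0.006,  0.057, -0.003]), 'grip_force': np.float64(0.0), 'opening': np.float64(0.093)}
[0.043 0.555 0.384] [[ 0.23  0.97  0.  ]
 [ 0.93 -0.22  0.3 ]
 [ 0.29 -0.07 -0.95]] [[355.19546089   0.         316.35306319]
 [  0.         355.19546089 234.00305939]
 [  0.           0.           1.        ]]
```

View pics/crop.png

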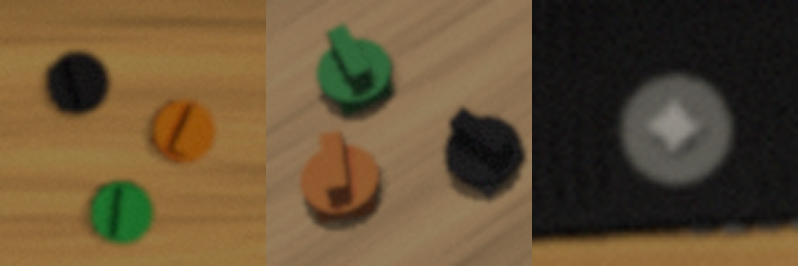

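The crop confirms it: the black cap at crop (77,82), which is (371,252) in the top picture, has a black bar and flange. The other two are orange and green. The stem is the diamond at crop (673,127). The cap is near (0.467, -0.192) and the port near (0.549, 0.069). I'll move above the cap now, with the tool turned across the bar.

{"fn": "jog_arm", "kwargs": {
  "rows": [
    [[0,0,0,-0.108,1],[0,0,0,-0.108,1],[0,0,0,-0.108,1],[0,0,0,-0.108,1],[-0.0101,-0.0462,0,0,1]]
  ]
}}

```text
time_s: 1.95
tcp_pos: [0.1446, 0.4954, 0.2182]
tcp_rot: [[-0.974, -0.227, -0.0], [-0.227, 0.974, 0.002], [-0.0, 0.002, -1.0]]
ft_force: [2.1, -0.2, -0.1]
opening: 0.093
grip_force: 0.0
```

{"fn": "jog_arm", "kwargs": {
  "rows": [
    [[-0.0101,-0.0462,0,0,1],[-0.0101,-0.0462,0,0,1],[-0.0101,-0.0462,0,0,1],[-0.0101,-0.0462,0,0,1],[-0.0101,-0.0462,0,0,1]]
  ]
}}

```text
time_s: 2.45
tcp_pos: [0.2459, 0.277, 0.2189]
tcp_rot: [[-0.975, -0.222, 0.001], [-0.222, 0.975, 0.0], [-0.001, 0.0, -1.0]]
ft_force: [0.7, -0.5, 0.5]
opening: 0.0929
grip_force: 0.0
```

{"fn": "jog_arm", "kwargs": {
  "rows": [
    [[-0.0101,-0.0462,0,0,1],[-0.0101,-0.0462,0,0,1],[-0.0101,-0.0462,0,0,1],[-0.0101,-0.0462,0,0,1],[-0.0101,-0.0462,0,0,1]]
  ]
}}

```text
time_s: 2.95
tcp_pos: [0.3463, 0.0625, 0.2191]
tcp_rot: [[-0.975, -0.221, 0.002], [-0.221, 0.975, -0.0], [-0.002, -0.0, -1.0]]
ft_force: [0.4, 0.5, -0.3]
opening: 0.0924
grip_force: 0.0
```

{"fn": "jog_arm", "kwargs": {
  "rows": [
    [[-0.0101,-0.0462,0,0,1],[-0.0101,-0.0462,0,0,1],[-0.0101,-0.0462,0,0,1],[-0.0101,-0.0462,0,0,1],[-0.0101,-0.0462,0,0,1]]
  ]
}}

```text
time_s: 3.45
tcp_pos: [0.4466, -0.1519, 0.2188]
tcp_rot: [[-0.975, -0.22, 0.001], [-0.22, 0.975, -0.0], [-0.001, -0.0, -1.0]]
ft_force: [0.3, 0.5, -0.0]
opening: 0.0931
grip_force: 0.0
```

{"fn": "jog_arm", "kwargs": {
  "rows": [
    [[-0.0101,-0.0462,0,0,1],[0,0,0,0,1],[0,0,0,0,1]]
  ]
}}

```text
time_s: 3.75
tcp_pos: [0.4659, -0.1931, 0.218]
tcp_rot: [[-0.976, -0.219, -0.001], [-0.219, 0.976, 0.001], [0.001, 0.001, -1.0]]
ft_force: [0.7, 0.1, -0.8]
opening: 0.093
grip_force: 0.0
```

```bash
python3 - <<'E'
from h import *
w=read_camera("wrist")
P=w["pixels"];c=proj(w,[[.467,-.192,.04]])[0].astype(int);print(c)
for t in("cap_flange","cap"):
  for r in trace(t,w):
    m=np.argwhere(r["pixels"]).mean(0)[::-1];print(t,r["conf"],r["bbox"],atz(w,m,.03).round(4))
x,y=np.clip(c-90,0,[460,300]);print(x,y)
save("w1",cv2.resize(P[y:y+180,x:x+180],(600,600),interpolation=cv2.INTER_CUBIC))
E
```

```text
[316 212]
cap_flange 0.85 [291.6, 180.5, 54.6, 61.1] [[ 0.4653 -0.1916  0.03  ]]
cap_flange 0.79 [199.3, 111.4, 56.5, 57.4] [[ 0.4181 -0.2907  0.03  ]]
cap_flange 0.64 [273.2, 39.6, 66.8, 69.5] [[ 0.3429 -0.2297  0.03  ]]
cap_flange 0.16 [288.1, 179.9, 58.6, 61.4] [[ 0.4653 -0.1919  0.03  ]]
cap 0.88 [289.6, 177.7, 57.7, 61.7] [[ 0.4652 -0.1916  0.03  ]]
cap 0.86 [276.0, 39.3, 61.6, 67.5] [[ 0.3431 -0.2299  0.03  ]]
cap 0.57 [198.2, 113.0, 64.7, 61.0] [[ 0.418  -0.2906  0.03  ]]
226 122
```

View pics/w1.png

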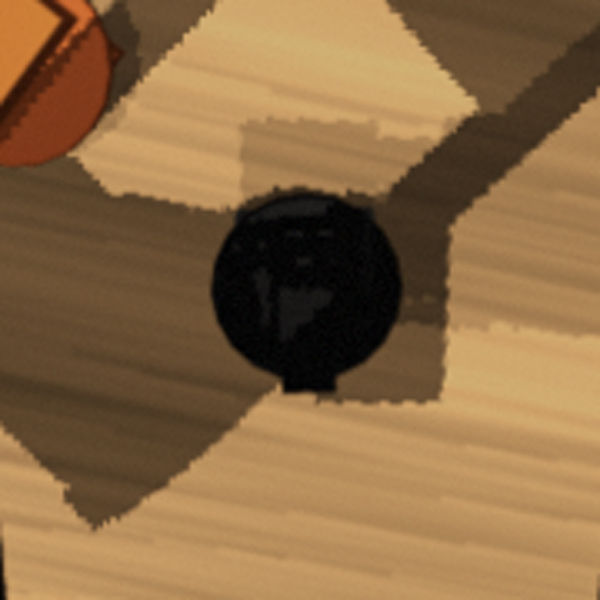

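The black cap is at crop (306,285). Its bar end sticks out at the bottom (309,388), so the bar is nearly vertical in the picture. I'll brighten the crop to measure the bar itself.

```bash
python3 - <<'E'
from h import *
w=read_camera("wrist")
P=w["pixels"][170:250,280:360].astype(float)
G=np.clip((P/50)**.6*255,0,255).astype(np.uint8)
save("w2",cv2.resize(G,(640,600),interpolation=cv2.INTER_CUBIC)[:, :])
print(atz(w,[[318.9,239]],.04),atz(w,[[317.8,207.5]],.026), observe()["tcp_pos"])
# predicted bar corners for guess pose
for a in (0,):
  x=np.array([.976,.219]);y=np.array([-.219,.976]);c=np.array([.4653,-.1916])
  Q=[[*(c+sx*.024*x+sy*.008*y),z] for z in(.054,.026) for sx in(1,-1) for sy in(1,-1)]
  print(((proj(w,Q)-[280,170])*[8,7.5]).round())
E
```

```text
[[ 0.49328201 -0.18195703  0.04      ]] [[ 0.46458361 -0.18956489  0.026     ]] [ 0.46567155 -0.19117903  0.21889913]
[[351. 512.]
 [220. 512.]
 [354. 147.]
 [218. 147.]
 [346. 450.]
 [225. 450.]
 [349. 110.]
 [223. 110.]]
```

View pics/w2.png

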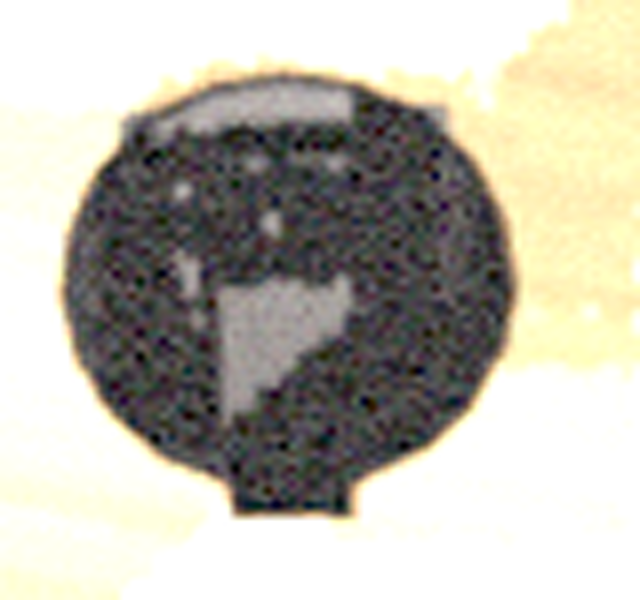

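The bar matches the predicted outline (predicted corners (220,512) and (351,512), seen (234,515) and (350,515)), so the pose is good to about 1 mm and 2°. Next I'll descend, grip and lift.

{"fn": "jog_arm", "kwargs": {
  "rows": [
    [[0,0,0.046,0,0.3],[0,0,0.046,0,0.3],[0,0,0.046,0,0.3],[0,0,0.041,0,0.3],[0,0,0.009,0,0.3]]
  ]
}}

```text
time_s: 4.45
tcp_pos: [0.4631, -0.1895, 0.0273]
tcp_rot: [[-0.975, -0.222, -0.006], [-0.222, 0.975, 0.004], [0.005, 0.006, -1.0]]
ft_force: [-0.0, 1.1, 0.3]
opening: 0.0617
grip_force: 0.0
```

{"fn": "jog_arm", "kwargs": {
  "rows": [
    [[0,0,0,0,0.1],[0,0,0,0,-1],[0,0,0,0,-1],[0,0,0,0,-1],[0,0,0,0,-1]]
  ],
  "squeeze": 45
}}

```text
time_s: 4.95
tcp_pos: [0.4668, -0.193, 0.0319]
tcp_rot: [[-0.975, -0.221, 0.002], [-0.221, 0.975, -0.001], [-0.002, -0.002, -1.0]]
ft_force: [0.6, 1.1, -0.3]
opening: 0.0249
grip_force: 0.0
```

{"fn": "jog_arm", "kwargs": {
  "rows": [
    [[0,0,0,0,-1],[0,0,0,0,-1],[0,0,0,0,-1]]
  ]
}}

```text
time_s: 5.25
tcp_pos: [0.4663, -0.1926, 0.0311]
tcp_rot: [[-0.975, -0.221, 0.0], [-0.221, 0.975, -0.0], [-0.0, -0.0, -1.0]]
ft_force: [-1.6, 1.8, 5.5]
opening: 0.0156
grip_force: 44.9
```

{"fn": "jog_arm", "kwargs": {
  "rows": [
    [[0,0,-0.02,0,-1],[0,0,-0.04,0,-1],[0,0,-0.04,0,-1],[0,0,-0.03,0,-1],[-0.0261,0.0297,0,0,-1]]
  ]
}}

```text
time_s: 5.75
tcp_pos: [0.4867, -0.1623, 0.165]
tcp_rot: [[-0.976, -0.216, 0.006], [-0.216, 0.976, -0.006], [-0.005, -0.008, -1.0]]
ft_force: [0.9, -0.5, -1.1]
opening: 0.0155
grip_force: 44.9
```

{"fn": "jog_arm", "kwargs": {
  "rows": [
    [[-0.0261,0.0297,0,0,-1],[-0.0261,0.0297,0,0,-1],[-0.0261,0.0297,0,0,-1],[-0.0261,0.0297,0,0,-1],[-0.0261,0.0297,0,0,-1]]
  ]
}}

```text
time_s: 6.25
tcp_pos: [0.5796, 0.0173, 0.1599]
tcp_rot: [[-0.975, -0.221, -0.001], [-0.221, 0.975, 0.0], [0.001, 0.0, -1.0]]
ft_force: [0.7, -0.9, -1.6]
opening: 0.016
grip_force: 44.9
```

{"fn": "jog_arm", "kwargs": {
  "rows": [
    [[-0.0261,0.0297,0,0,-1],[-0.0261,0.0297,0,0,-1],[0,0,0,0,-1],[0,0,0,0,-1],[0,0,0,0,-1]]
  ]
}}

```text
time_s: 6.75
tcp_pos: [0.6165, 0.0845, 0.1599]
tcp_rot: [[-0.975, -0.22, -0.002], [-0.22, 0.975, -0.001], [0.002, -0.0, -1.0]]
ft_force: [-0.5, -0.3, -2.5]
opening: 0.0156
grip_force: 44.9
```

```bash
python3 - <<'E'
from h import *
w=read_camera("wrist");o=observe()
print(o["tcp_pos"],o["tcp_rot"],o["opening"],o["grip_force"])
P=w["pixels"];save("w3",P);np.save("w3.npy",P)
import pickle;pickle.dump(w,open("w3.pkl","wb"))
print(proj(w,[[.549,.069,.067]]))
for t,z in(("seal",.052),("stem",.065)):
  for r in trace(t,w):
    m=np.argwhere(r["pixels"]).mean(0)[::-1];print(t,r["conf"],r["bbox"],m,atz(w,m,z).round(4))
    q=cv2.minAreaRect(np.argwhere(r["pixels"])[:,::-1].astype(np.float32));print(q)
E
```

```text
[0.61660261 0.08415513 0.1601745 ] [[-9.75556769e-01 -2.19743380e-01 -1.35572998e-03]
 [-2.19742995e-01  9.75557703e-01 -4.28277911e-04]
 [ 1.41670406e-03 -1.19897249e-04 -9.99998989e-01]] 0.015758023568800853 44.89172279834747
[[315.68765835 145.35382846]]
seal 0.77 [272.7, 97.2, 93.9, 87.8] [318.43462898 140.05839688] [[0.5456 0.0703 0.052 ]]
((318.0, 140.0), (92.0, 90.0), 90.0)
```

View pics/w3.png

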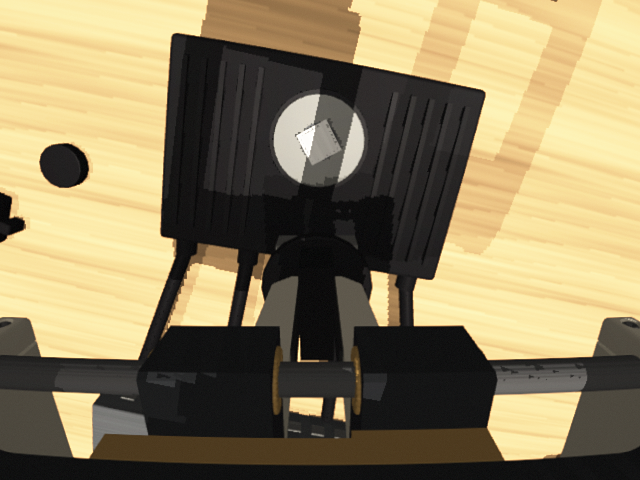

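The wrist view shows the stem on its ring at (319,141), the held cap at (318,270) and the disc at (65,165). I'll enlarge the stem to measure its yaw.

```bash
python3 - <<'E'
from h import *
import pickle;w=pickle.load(open("w3.pkl","rb"))
save("w4",cv2.resize(w["pixels"][90:190,270:370],(600,600),interpolation=cv2.INTER_CUBIC))
for z,c in((.052,.034),):
  print(atz(w,[[319.5,140]],.052))
E
```

```text
[[0.54537424 0.07109057 0.052     ]]
```

View pics/w4.png

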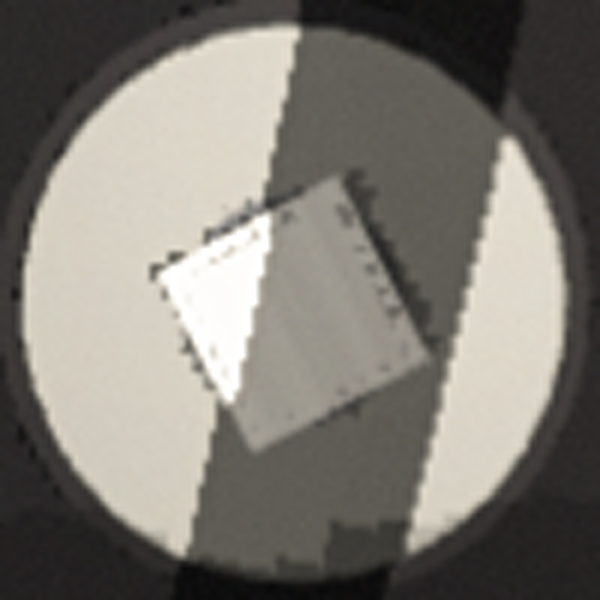

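```bash
python3 - <<'E'
from h import *
import pickle;w=pickle.load(open("w3.pkl","rb"))
U=np.array([[158,272],[345,172],[432,355],[258,452]])/6+[270,90]-.4
X=atz(w,U,.064);print(X.round(4),X.mean(0),[np.linalg.norm(X[i]-X[i-1]) for i in range(4)])
print([np.degrees(np.arctan2(*(X[i]-X[i-1])[1::-1]))%90 for i in range(4)])
g=cv2.cvtColor(w["pixels"],cv2.COLOR_RGB2GRAY)
E=np.array([[22,300],[568,300],[300,25],[300,580]])/6+[270,90]-.4
V=atz(w,E,.052);print(V.round(4),(V[0]+V[1])/2,(V[2]+V[3])/2,np.linalg.norm(V[0]-V[1]),np.linalg.norm(V[2]-V[3]))
# held cap flange check: flange circle centre predicted
o=observe();c=o["tcp_pos"]+o["tcp_rot"]@[0,0,.031-.026]
print(c,proj(w,[c]), proj(w,[c+o["tcp_rot"]@[.03*np.cos(a),.03*np.sin(a),0] for a in np.arange(0,6.3,1.5708)]).round(1))
E
```

```text
[[0.5451 0.0537 0.064 ]
 [0.5291 0.0728 0.064 ]
 [0.5474 0.0878 0.064 ]
 [0.5633 0.0699 0.064 ]] [0.5462426  0.07103579 0.064     ] [np.float64(0.02432871175820701), np.float64(0.0249158583800242), np.float64(0.023626311946017876), np.float64(0.023922902958233447)]
[np.float64(41.76460115623334), np.float64(39.957437199006506), np.float64(39.38576982473201), np.float64(41.613763600192186)]
[[0.5526 0.0372 0.052 ]
 [0.5377 0.1037 0.052 ]
 [0.5134 0.0639 0.052 ]
 [0.5794 0.0789 0.052 ]] [0.54514264 0.07048198 0.052     ] [0.54641435 0.07140645 0.052     ] 0.06817753703148605 0.06769961583614392
[0.61689973 0.084039   0.15564282] [[315.10872297 290.31323514]] [[315.1 236.2]
 [371.8 290.2]
 [315.2 339.1]
 [258.4 290.2]
 [315.1 236.2]]
```

```bash
python3 - <<'E'
from h import *
import pickle;w=pickle.load(open("w3.pkl","rb"))
P=w["pixels"][225:315,255:375].astype(float)
save("w5",cv2.resize(np.clip((P/70)**.5*255,0,255).astype(np.uint8),(800,600),interpolation=cv2.INTER_CUBIC))
E
```

```text
(no output)
```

View pics/w5.png

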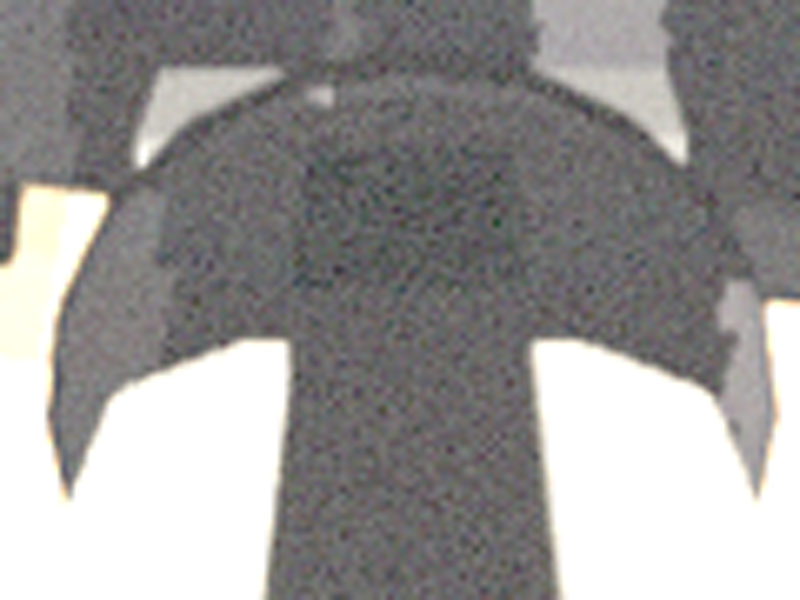

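The foot's corners are level at crop (160,66) and (672,66), so foot and tool are aligned. The flange centre is about 1 mm off the prediction, which is camera bias, so I'm correcting the stem to (0.547, 0.070) with yaw 40.7°. I'll turn and move over it.

{"fn": "jog_arm", "kwargs": {
  "rows": [
    [[0,0,0,-0.117,-1],[0,0,0,-0.117,-1],[0,0,0,-0.117,-1],[0,0,0,-0.117,-1],[0,0,0,0,-1]]
  ]
}}

```text
time_s: 7.4
tcp_pos: [0.6172, 0.0843, 0.1609]
tcp_rot: [[-0.757, -0.654, 0.0], [-0.654, 0.757, -0.0], [-0.0, -0.0, -1.0]]
ft_force: [0.3, 1.3, -2.6]
opening: 0.0161
grip_force: 44.9
```

{"fn": "jog_arm", "kwargs": {
  "rows": [
    [[0.031,0.0173,0,0,-1],[0.031,0.0173,0,0,-1],[0,0,0.025,0,-1],[0,0,0.025,0,-1],[0,0,0,0,-1]]
  ]
}}

```text
time_s: 7.9
tcp_pos: [0.545, 0.0705, 0.1081]
tcp_rot: [[-0.759, -0.651, -0.006], [-0.651, 0.759, 0.0], [0.004, 0.004, -1.0]]
ft_force: [-0.3, -1.0, -1.7]
opening: 0.0152
grip_force: 44.9
```

{"fn": "jog_arm", "kwargs": {
  "rows": [
    [[0,0,0,0,-1],[0,0,0,0,-1],[0,0,0,0,-1]]
  ]
}}

```text
time_s: 8.2
tcp_pos: [0.5488, 0.0708, 0.1119]
tcp_rot: [[-0.757, -0.653, 0.002], [-0.653, 0.757, -0.0], [-0.002, -0.002, -1.0]]
ft_force: [0.2, -0.8, -2.1]
opening: 0.0159
grip_force: 44.9
```

```bash
python3 - <<'E'
from h import *
o=observe()
for k in("tcp_pos","tcp_rot","ft_force","ft_torque","q"):print(k,np.round(o[k],4))
d=np.array([.547,.070,0])-o["tcp_pos"];print((o["tcp_rot"].T@d).round(4), np.degrees(np.arctan2(-o["tcp_rot"][1,0],-o["tcp_rot"][0,0])))
E
```

```text
tcp_pos [0.5488 0.0708 0.1119]
tcp_rot [[-7.570e-01 -6.534e-01  2.400e-03]
 [-6.534e-01  7.571e-01 -2.000e-04]
 [-1.700e-03 -1.700e-03 -1.000e+00]]
ft_force [ 0.2392 -0.7725 -2.0893]
ft_torque [0.0416 0.0201 0.0697]
q [-0.0733  0.3571  1.6753  0.      1.1068 -2.3561]
[0.0021 0.0008 0.1119] 40.79517575925759
```

{"fn": "jog_arm", "kwargs": {
  "rows": [
    [[0,0,0,0,-1],[0,0,0,0,-1],[0,0,0,0,-1],[0,0,0,0,-1],[0,0,0,0,-1]]
  ]
}}

```text
time_s: 8.7
tcp_pos: [0.5477, 0.0709, 0.1107]
tcp_rot: [[-0.757, -0.654, -0.0], [-0.654, 0.757, 0.0], [0.0, 0.0, -1.0]]
ft_force: [-0.9, 0.0, -1.3]
opening: 0.0158
grip_force: 44.9
```

{"fn": "jog_arm", "kwargs": {
  "rows": [
    [[0,0,0,0,-1],[0,0,0,0,-1]]
  ]
}}

```text
time_s: 8.9
tcp_pos: [0.5477, 0.0709, 0.1106]
tcp_rot: [[-0.757, -0.654, -0.0], [-0.654, 0.757, 0.0], [0.0, 0.0, -1.0]]
ft_force: [0.4, 0.5, -2.2]
opening: 0.0157
grip_force: 44.9
```

{"fn": "jog_arm", "kwargs": {
  "rows": [
    [[0.001,0,0.003,0,-1],[0,0,0.003,0,-1],[0,0,0.003,0,-1],[0,0,0.003,0,-1],[0,0,0.002,0,-1]]
  ]
}}

```text
time_s: 9.4
tcp_pos: [0.5468, 0.0703, 0.0962]
tcp_rot: [[-0.757, -0.654, -0.001], [-0.654, 0.757, 0.0], [0.0, 0.0, -1.0]]
ft_force: [-0.4, 0.2, -2.8]
opening: 0.0155
grip_force: 44.9
```

{"fn": "jog_arm", "kwargs": {
  "rows": [
    [[0,0,0.002,0,-1],[0,0,0.001,0,-1],[0,0,0.001,0,-1],[0,0,0,0,-1],[0,0,0,0,-1]]
  ]
}}

```text
time_s: 9.9
tcp_pos: [0.5471, 0.0702, 0.0927]
tcp_rot: [[-0.757, -0.654, 0.0], [-0.654, 0.757, -0.0], [-0.0, -0.0, -1.0]]
ft_force: [-0.2, -0.3, -2.2]
opening: 0.0158
grip_force: 44.9
```

{"fn": "jog_arm", "kwargs": {
  "rows": [
    [[0,0,0.001,0,-1],[0,0,0.001,0,-1],[0,0,0.001,0,-1],[0,0,0,0,-1],[0,0,0,0,-1]]
  ]
}}

```text
time_s: 10.4
tcp_pos: [0.547, 0.0703, 0.0896]
tcp_rot: [[-0.757, -0.654, -0.0], [-0.654, 0.757, 0.0], [0.0, 0.0, -1.0]]
ft_force: [-0.6, 0.6, -1.0]
opening: 0.0158
grip_force: 44.9
```

{"fn": "jog_arm", "kwargs": {
  "rows": [
    [[0,0,0.001,0,-1],[0,0,0.001,0,-1],[0,0,0.001,0,-1],[0,0,0.001,0,-1],[0,0,0,0,-1]]
  ]
}}

```text
time_s: 10.9
tcp_pos: [0.5469, 0.0703, 0.0855]
tcp_rot: [[-0.757, -0.654, -0.0], [-0.654, 0.757, 0.0], [0.0, 0.0, -1.0]]
ft_force: [-0.2, -0.8, -2.1]
opening: 0.0156
grip_force: 44.9
```

{"fn": "jog_arm", "kwargs": {
  "rows": [
    [[0,0,0.001,0,-1],[0,0,0.001,0,-1],[0,0,0.001,0,-1],[0,0,0,0,-1],[0,0,0,0,-1]]
  ]
}}

```text
time_s: 11.4
tcp_pos: [0.5471, 0.0703, 0.0828]
tcp_rot: [[-0.757, -0.654, 0.0], [-0.654, 0.757, 0.0], [-0.0, -0.0, -1.0]]
ft_force: [-0.9, -0.2, -0.9]
opening: 0.0154
grip_force: 44.9
```

Seated at ring level with no side force. Next: press 1 mm (about 5 N), then turn clockwise. The stop is at least 0.3 rad away, so the first 0.25 rad is safe.

```bash
cat > o.py <<'E'
from bench import *
import numpy as np
o=observe();R=o["tcp_rot"]
print(o["time_s"],"pos",np.round(o["tcp_pos"],4),"F",np.round(o["ft_force"],1),"Tz",round(o["ft_torque"][2],3),"yaw",round(np.arctan2(-R[1,0],-R[0,0]),4),"q6",round(o["q"][5],3),"tq6",round(o["joint_torque"][5],3),"op",round(o["opening"],4))
E
python3 o.py
```

```text
11.4 pos [0.5471 0.0703 0.0828] F [-0.9 -0.2 -0.9] Tz -0.029 yaw 0.7127 q6 -2.358 tq6 -0.003 op 0.0154
```

{"fn": "jog_arm", "kwargs": {
  "rows": [
    [[0,0,0.001,0,-1],[0,0,0,0,-1],[0,0,0,0,-1]]
  ]
}}

```text
time_s: 11.7
tcp_pos: [0.5471, 0.0703, 0.082]
tcp_rot: [[-0.757, -0.654, 0.0], [-0.654, 0.757, -0.0], [-0.0, -0.0, -1.0]]
ft_force: [-1.6, -0.5, 3.0]
opening: 0.0158
grip_force: 44.9
```

```bash
python3 o.py
```

```text
11.7 pos [0.5471 0.0703 0.082 ] F [-1.6 -0.5  3. ] Tz 0.006 yaw 0.7127 q6 -2.358 tq6 -0.002 op 0.0158
```

{"fn": "jog_arm", "kwargs": {
  "rows": [
    [[0,0,0,0.048,-1],[0,0,0,0.048,-1],[0,0,0,0.048,-1],[0,0,0,0,-1]]
  ]
}}

```text
time_s: 12.1
tcp_pos: [0.5472, 0.0699, 0.082]
tcp_rot: [[-0.846, -0.533, 0.001], [-0.533, 0.846, -0.001], [-0.0, -0.001, -1.0]]
ft_force: [-1.5, -0.9, 3.0]
opening: 0.0157
grip_force: 44.9
```

```bash
python3 o.py
```

```text
12.1 pos [0.5472 0.0699 0.082 ] F [-1.5 -0.9  3. ] Tz 0.114 yaw 0.5617 q6 -2.207 tq6 0.613 op 0.0157
```

{"fn": "jog_arm", "kwargs": {
  "rows": [
    [[0,0,0,0.048,-1],[0,0,0,0.048,-1],[0,0,0,0,-1]]
  ]
}}

```text
time_s: 12.4
tcp_pos: [0.5468, 0.0701, 0.0819]
tcp_rot: [[-0.895, -0.446, -0.0], [-0.446, 0.895, -0.0], [0.0, -0.0, -1.0]]
ft_force: [-2.8, -1.3, 5.2]
opening: 0.0154
grip_force: 44.9
```

```bash
python3 o.py
```

```text
12.4 pos [0.5468 0.0701 0.0819] F [-2.8 -1.3  5.2] Tz 0.058 yaw 0.4623 q6 -2.108 tq6 0.596 op 0.0154
```

{"fn": "jog_arm", "kwargs": {
  "rows": [
    [[0,0,0,0.048,-1],[0,0,0,0.048,-1],[0,0,0,0,-1]]
  ]
}}

```text
time_s: 12.7
tcp_pos: [0.5468, 0.0701, 0.0818]
tcp_rot: [[-0.935, -0.355, -0.0], [-0.355, 0.935, -0.0], [0.0, -0.0, -1.0]]
ft_force: [-2.8, -1.3, 5.4]
opening: 0.0155
grip_force: 44.9
```

```bash
for i in 1 2 3; do python3 o.py; done
```

```text
12.7 pos [0.5468 0.0701 0.0818] F [-2.8 -1.3  5.4] Tz 0.067 yaw 0.3625 q6 -2.008 tq6 0.587 op 0.0155
12.7 pos [0.5468 0.0701 0.0818] F [-2.8 -1.3  5.4] Tz 0.067 yaw 0.3625 q6 -2.008 tq6 0.587 op 0.0155
12.7 pos [0.5468 0.0701 0.0818] F [-2.8 -1.3  5.4] Tz 0.067 yaw 0.3625 q6 -2.008 tq6 0.587 op 0.0155
```

{"fn": "jog_arm", "kwargs": {
  "rows": [
    [[0,0,0,0.048,-1],[0,0,0,0,-1]]
  ]
}}

```text
time_s: 12.9
tcp_pos: [0.5468, 0.0702, 0.0818]
tcp_rot: [[-0.952, -0.307, -0.0], [-0.307, 0.952, -0.0], [0.0, -0.0, -1.0]]
ft_force: [-3.0, -1.3, 4.8]
opening: 0.0158
grip_force: 44.9
```

```bash
python3 o.py
```

```text
12.9 pos [0.5468 0.0702 0.0818] F [-3.  -1.3  4.8] Tz 0.092 yaw 0.3124 q6 -1.958 tq6 0.497 op 0.0158
```

{"fn": "jog_arm", "kwargs": {
  "rows": [
    [[0,0,0,0.03,-1],[0,0,0,0.03,-1],[0,0,0,0,-1]]
  ]
}}

```text
time_s: 13.2
tcp_pos: [0.5468, 0.0702, 0.0818]
tcp_rot: [[-0.969, -0.248, -0.0], [-0.248, 0.969, -0.0], [0.0, -0.0, -1.0]]
ft_force: [-3.4, -1.4, 5.2]
opening: 0.0157
grip_force: 44.9
```

```bash
python3 o.py
```

```text
13.2 pos [0.5468 0.0702 0.0818] F [-3.4 -1.4  5.2] Tz 0.073 yaw 0.2501 q6 -1.895 tq6 0.371 op 0.0157
```

{"fn": "jog_arm", "kwargs": {
  "rows": [
    [[0,0,0,0.03,-1],[0,0,0,0.03,-1],[0,0,0,0,-1]]
  ]
}}

```text
time_s: 13.5
tcp_pos: [0.5468, 0.0702, 0.0818]
tcp_rot: [[-0.983, -0.186, -0.0], [-0.186, 0.983, -0.0], [0.0, -0.0, -1.0]]
ft_force: [-3.5, -1.3, 4.7]
opening: 0.0155
grip_force: 44.9
```

```bash
python3 o.py
```

```text
13.5 pos [0.5468 0.0702 0.0818] F [-3.5 -1.3  4.7] Tz 0.086 yaw 0.1872 q6 -1.832 tq6 0.372 op 0.0155
```

{"fn": "jog_arm", "kwargs": {
  "rows": [
    [[0,0,0,0.03,-1],[0,0,0,0.03,-1],[0,0,0,0,-1]]
  ]
}}

```text
time_s: 13.8
tcp_pos: [0.5468, 0.0703, 0.0818]
tcp_rot: [[-0.992, -0.124, -0.0], [-0.124, 0.992, -0.0], [0.0, -0.0, -1.0]]
ft_force: [-3.4, -1.4, 4.6]
opening: 0.0159
grip_force: 44.9
```

```bash
python3 o.py
```

```text
13.8 pos [0.5468 0.0703 0.0818] F [-3.4 -1.4  4.6] Tz 0.085 yaw 0.1244 q6 -1.77 tq6 0.373 op 0.0159
```

{"fn": "jog_arm", "kwargs": {
  "rows": [
    [[0,0,0,0.03,-1],[0,0,0,0.03,-1],[0,0,0,0,-1]]
  ]
}}

```text
time_s: 14.1
tcp_pos: [0.5467, 0.0703, 0.0818]
tcp_rot: [[-0.998, -0.062, -0.0], [-0.062, 0.998, -0.0], [0.0, -0.0, -1.0]]
ft_force: [-3.2, -1.3, 5.7]
opening: 0.0159
grip_force: 44.9
```

```bash
python3 o.py
```

```text
14.1 pos [0.5467 0.0703 0.0818] F [-3.2 -1.3  5.7] Tz 0.07 yaw 0.0616 q6 -1.707 tq6 0.373 op 0.0159
```

{"fn": "jog_arm", "kwargs": {
  "rows": [
    [[0,0,0,0.03,-1],[0,0,0,0.03,-1],[0,0,0,0,-1]]
  ]
}}

```text
time_s: 14.4
tcp_pos: [0.5467, 0.0703, 0.0818]
tcp_rot: [[-1.0, 0.001, -0.0], [0.001, 1.0, 0.0], [0.0, 0.0, -1.0]]
ft_force: [-1.9, -0.2, 6.0]
opening: 0.0155
grip_force: 44.9
```

```bash
python3 o.py
```

```text
14.4 pos [0.5467 0.0703 0.0818] F [-1.9 -0.2  6. ] Tz 0.097 yaw -0.0013 q6 -1.644 tq6 0.373 op 0.0155
```

{"fn": "jog_arm", "kwargs": {
  "rows": [
    [[0,0,0,0.03,-1],[0,0,0,0.03,-1],[0,0,0,0,-1]]
  ]
}}

```text
time_s: 14.7
tcp_pos: [0.5467, 0.0703, 0.0818]
tcp_rot: [[-0.998, 0.064, -0.0], [0.064, 0.998, 0.0], [0.0, 0.0, -1.0]]
ft_force: [-3.2, -0.4, 4.8]
opening: 0.016
grip_force: 44.9
```

```bash
python3 o.py
```

```text
14.7 pos [0.5467 0.0703 0.0818] F [-3.2 -0.4  4.8] Tz 0.052 yaw -0.0641 q6 -1.581 tq6 0.373 op 0.016
```

{"fn": "jog_arm", "kwargs": {
  "rows": [
    [[0,0,0,0.03,-1],[0,0,0,0.03,-1],[0,0,0,0,-1]]
  ]
}}

```text
time_s: 15.0
tcp_pos: [0.5467, 0.0704, 0.0818]
tcp_rot: [[-0.992, 0.127, -0.0], [0.127, 0.992, 0.0], [0.0, 0.0, -1.0]]
ft_force: [-3.4, -0.2, 5.7]
opening: 0.0158
grip_force: 44.9
```

```bash
python3 o.py
```

```text
15.0 pos [0.5467 0.0704 0.0818] F [-3.4 -0.2  5.7] Tz 0.053 yaw -0.127 q6 -1.518 tq6 0.374 op 0.0158
```

{"fn": "jog_arm", "kwargs": {
  "rows": [
    [[0,0,0,0.03,-1],[0,0,0,0.03,-1],[0,0,0,0,-1]]
  ]
}}

```text
time_s: 15.3
tcp_pos: [0.5467, 0.0704, 0.0818]
tcp_rot: [[-0.982, 0.189, -0.0], [0.189, 0.982, 0.0], [0.0, 0.0, -1.0]]
ft_force: [-2.8, -0.7, 5.1]
opening: 0.0157
grip_force: 44.9
```

```bash
python3 o.py
```

```text
15.3 pos [0.5467 0.0704 0.0818] F [-2.8 -0.7  5.1] Tz 0.128 yaw -0.1898 q6 -1.455 tq6 0.374 op 0.0157
```

{"fn": "jog_arm", "kwargs": {
  "rows": [
    [[0,0,0,0.03,-1],[0,0,0,0.03,-1],[0,0,0,0,-1]]
  ]
}}

```text
time_s: 15.6
tcp_pos: [0.5468, 0.0704, 0.0818]
tcp_rot: [[-0.968, 0.25, -0.0], [0.25, 0.968, 0.0], [0.0, 0.0, -1.0]]
ft_force: [-2.5, 0.3, 6.2]
opening: 0.0154
grip_force: 44.9
```

```bash
python3 o.py
```

```text
15.6 pos [0.5468 0.0704 0.0818] F [-2.5  0.3  6.2] Tz 0.103 yaw -0.2526 q6 -1.393 tq6 0.374 op 0.0154
```

{"fn": "jog_arm", "kwargs": {
  "rows": [
    [[0,0,0,0.03,-1],[0,0,0,0.03,-1],[0,0,0,0,-1]]
  ]
}}

```text
time_s: 15.9
tcp_pos: [0.5467, 0.0704, 0.0818]
tcp_rot: [[-0.951, 0.31, -0.0], [0.31, 0.951, 0.0], [0.001, 0.0, -1.0]]
ft_force: [-2.3, 0.6, 5.6]
opening: 0.0156
grip_force: 44.9
```

```bash
python3 o.py
```

```text
15.9 pos [0.5467 0.0704 0.0818] F [-2.3  0.6  5.6] Tz 0.162 yaw -0.3154 q6 -1.33 tq6 0.4 op 0.0156
```

{"fn": "jog_arm", "kwargs": {
  "rows": [
    [[0,0,0,0.03,-1],[0,0,0,0.03,-1],[0,0,0,0,-1]]
  ]
}}

```text
time_s: 16.2
tcp_pos: [0.5466, 0.0705, 0.0816]
tcp_rot: [[-0.929, 0.369, -0.001], [0.369, 0.929, 0.0], [0.001, -0.0, -1.0]]
ft_force: [1.0, -1.1, -0.5]
opening: 0.0166
grip_force: 39.0
```

```bash
python3 o.py
```

```text
16.2 pos [0.5466 0.0705 0.0816] F [ 1.  -1.1 -0.5] Tz 0.146 yaw -0.3778 q6 -1.267 tq6 0.817 op 0.0166
```

{"fn": "jog_arm", "kwargs": {
  "rows": [
    [[0,0,0,0.03,-1],[0,0,0,0.03,-1],[0,0,0,0,-1]]
  ]
}}

```text
time_s: 16.5
tcp_pos: [0.547, 0.0705, 0.0814]
tcp_rot: [[-0.905, 0.426, -0.0], [0.426, 0.905, 0.0], [0.0, 0.0, -1.0]]
ft_force: [-3.7, 1.7, 3.4]
opening: 0.0162
grip_force: 41.9
```

```bash
python3 o.py
```

```text
16.5 pos [0.547  0.0705 0.0814] F [-3.7  1.7  3.4] Tz 0.689 yaw -0.4404 q6 -1.205 tq6 1.023 op 0.0162
```

The stop was reached near yaw -0.3, and torque is rising and rattling. I'll pause to let it settle and look.

{"fn": "jog_arm", "kwargs": {
  "rows": [
    [[0,0,0,0,-1]]
  ]
}}

```text
time_s: 16.6
tcp_pos: [0.5471, 0.0704, 0.0815]
tcp_rot: [[-0.905, 0.426, 0.0], [0.426, 0.905, -0.0], [-0.0, 0.0, -1.0]]
ft_force: [-1.2, -0.1, 1.9]
opening: 0.0166
grip_force: 52.1
```

```bash
python3 o.py
```

```text
16.6 pos [0.5471 0.0704 0.0815] F [-1.2 -0.1  1.9] Tz 0.856 yaw -0.4404 q6 -1.205 tq6 0.71 op 0.0166
```

{"fn": "jog_arm", "kwargs": {
  "rows": [
    [[0,0,0,0,-1],[0,0,0,0,-1]]
  ]
}}

```text
time_s: 16.8
tcp_pos: [0.5472, 0.0704, 0.0817]
tcp_rot: [[-0.903, 0.429, 0.0], [0.429, 0.903, 0.0], [-0.0, 0.0, -1.0]]
ft_force: [-1.3, 1.4, 1.9]
opening: 0.0162
grip_force: 50.2
```

```bash
python3 - <<'E'
from h import *
w=read_camera("wrist");P=w["pixels"][170:330,230:410].astype(float)
save("w6",cv2.resize(np.clip((P/120)**.6*255,0,255).astype(np.uint8),(675,600),interpolation=cv2.INTER_CUBIC))
E
python3 o.py
```

```text
16.85 pos [0.5474 0.0703 0.0817] F [ 3.5  0.2 -2. ] Tz 0.253 yaw -0.4437 q6 -1.202 tq6 0.152 op 0.0163
```

View pics/w6.png

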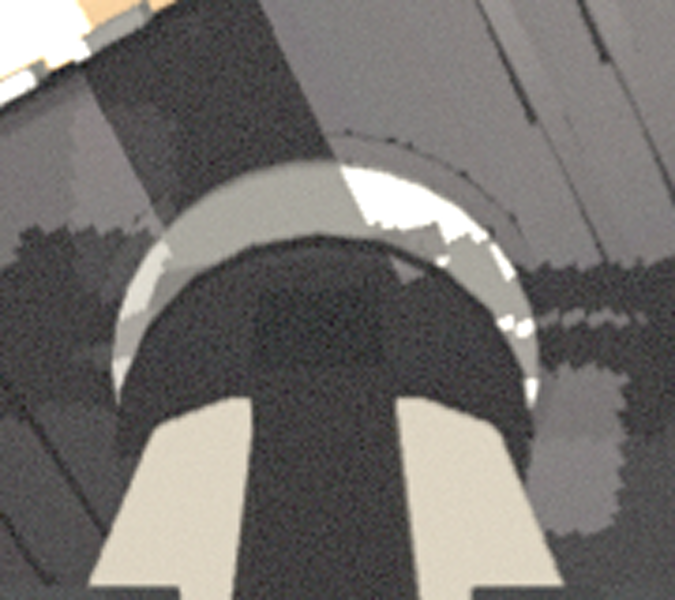

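The cap sits squarely on the ring (flange crop (325,350)), and the ratchet is in its rattle zone. I'll carry on in small steps until the torque drops.

{"fn": "jog_arm", "kwargs": {
  "rows": [
    [[0,0,0,0.03,-1],[0,0,0,0,-1],[0,0,0,0,-1]]
  ]
}}

```text
time_s: 17.15
tcp_pos: [0.5476, 0.0702, 0.0819]
tcp_rot: [[-0.89, 0.457, 0.001], [0.457, 0.89, 0.0], [-0.001, 0.001, -1.0]]
ft_force: [0.1, 1.0, 3.9]
opening: 0.0169
grip_force: 52.9
```

```bash
python3 o.py
```

```text
17.15 pos [0.5476 0.0702 0.0819] F [0.1 1.  3.9] Tz 0.656 yaw -0.4741 q6 -1.171 tq6 0.313 op 0.0169
```

{"fn": "jog_arm", "kwargs": {
  "rows": [
    [[0,0,0,0.03,-1],[0,0,0,0,-1],[0,0,0,0,-1]]
  ]
}}

```text
time_s: 17.45
tcp_pos: [0.5473, 0.0703, 0.0818]
tcp_rot: [[-0.875, 0.485, 0.001], [0.485, 0.875, 0.0], [-0.0, 0.0, -1.0]]
ft_force: [0.5, -0.8, 2.1]
opening: 0.0161
grip_force: 45.0
```

```bash
python3 o.py
```

```text
17.45 pos [0.5473 0.0703 0.0818] F [ 0.5 -0.8  2.1] Tz -0.018 yaw -0.5059 q6 -1.14 tq6 0.004 op 0.0161
```

{"fn": "jog_arm", "kwargs": {
  "rows": [
    [[0,0,0,0,-1],[0,0,0,0,-1],[0,0,0,0,-1]]
  ]
}}

```text
time_s: 17.75
tcp_pos: [0.5473, 0.0703, 0.0818]
tcp_rot: [[-0.875, 0.485, 0.001], [0.485, 0.875, 0.0], [-0.0, 0.0, -1.0]]
ft_force: [0.8, -0.3, 2.1]
opening: 0.0159
grip_force: 45.0
```

```bash
python3 o.py
```

```text
17.75 pos [0.5473 0.0703 0.0818] F [ 0.8 -0.3  2.1] Tz 0.024 yaw -0.5062 q6 -1.139 tq6 -0.001 op 0.0159
```

The torque dropped to zero and stays quiet about 0.22 rad past the stop, so that was one click. I'll let go and lift straight up.

{"fn": "jog_arm", "kwargs": {
  "rows": [
    [[0,0,0,0,-0.4],[0,0,0,0,-0.2],[0,0,0,0,0],[0,0,0,0,0],[0,0,0,0,0]]
  ]
}}

```text
time_s: 18.25
tcp_pos: [0.5468, 0.0703, 0.0815]
tcp_rot: [[-0.875, 0.485, -0.0], [0.485, 0.875, -0.0], [0.0, -0.0, -1.0]]
ft_force: [-0.2, -0.1, -0.0]
opening: 0.0457
grip_force: 0.0
```

{"fn": "jog_arm", "kwargs": {
  "rows": [
    [[0,0,-0.01,0,0],[0,0,-0.03,0,0],[0,0,-0.04,0,0],[0.02,0,-0.04,0,0],[0,0,0,0,0]]
  ]
}}

```text
time_s: 18.75
tcp_pos: [0.5315, 0.0807, 0.2083]
tcp_rot: [[-0.875, 0.484, 0.01], [0.484, 0.875, -0.0], [-0.009, 0.005, -1.0]]
ft_force: [0.6, -0.6, 0.7]
opening: 0.0462
grip_force: 0.0
```

{"fn": "jog_arm", "kwargs": {
  "rows": [
    [[0,0,0,0,0],[0,0,0,0,0],[0,0,0,0,0],[0,0,0,0,0],[0,0,0,0,0]]
  ]
}}

```text
time_s: 19.25
tcp_pos: [0.5293, 0.0798, 0.2007]
tcp_rot: [[-0.874, 0.485, -0.002], [0.485, 0.874, 0.0], [0.002, -0.001, -1.0]]
ft_force: [-0.1, -0.1, -0.4]
opening: 0.0467
grip_force: 0.0
```

```bash
python3 - <<'E'
from h import *
w=read_camera("wrist");o=observe();print(o["tcp_pos"],o["ft_force"].round(1))
c=np.array([.547,.070]);f=lambda yaw:[[*(c+sx*.024*np.array([np.cos(yaw),np.sin(yaw)])+sy*.008*np.array([-np.sin(yaw),np.cos(yaw)])),.105] for sx in(1,-1) for sy in(1,-1)]
print(proj(w,f(-.506)).round(0).tolist(), "flange",proj(w,[[.547,.07,.077]]))
for t in("cap_flange","cap","seal"):
  for r in trace(t,w):
    m=np.argwhere(r["pixels"]).mean(0)[::-1];print(t,r["conf"],r["bbox"],m,atz(w,m,.077).round(4))
P=w["pixels"].astype(float)
u,v=np.clip(proj(w,[[.547,.07,.077]])[0].astype(int)-75,0,[490,330])
print(u,v);save("w7",cv2.resize(np.clip((P[v:v+150,u:u+150]/130)**.5*255,0,255).astype(np.uint8),(600,600),interpolation=cv2.INTER_CUBIC))
E
```

```text
[0.52935186 0.07985501 0.20091092] [-0.2 -0.5 -0.9]
[[327.0, 289.0], [307.0, 289.0], [327.0, 232.0], [306.0, 232.0]] flange [[316.69757686 249.49891441]]
cap_flange 0.66 [284.3, 215.8, 68.7, 72.1] [317.055131   248.23362445] [[0.5461 0.0708 0.077 ]]
cap 0.64 [1.9, 181.9, 14.4, 35.2] [  5.1656051  201.15923567] [[ 0.3763 -0.1462  0.077 ]]
cap 0.63 [0.5, 262.5, 24.0, 42.9] [  7.56851312 282.15014577] [[ 0.4348 -0.2004  0.077 ]]
seal 0.66 [283.8, 206.8, 71.2, 35.5] [318.25312935 216.53268428] [[0.5219 0.0854 0.077 ]]
241 174
```

View pics/w7.png

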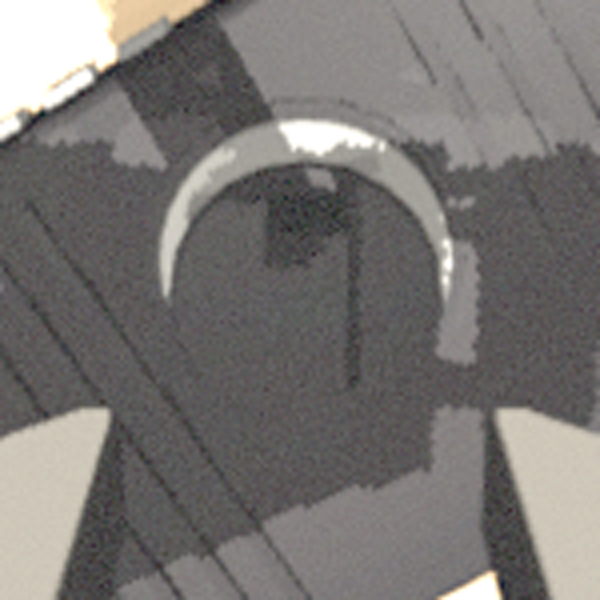

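The cap sits upright and centred on the ring (flange at crop (310,285)), with its bar still at the clicked angle and the fingers clear. Handing in.

```bash
python3 -c "
from bench import *
print(close_job())"
```

```text
the job is handed in; nothing more can be done
None
```

The black click cap is seated upright on the router's port and released, turned clockwise to its stop and past one click (judged from the torque dropping to zero about 0.22 rad past the stop), with about 6 N at most read on the ring; the job was handed in at about 19 s.

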